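# Centre the bronze owl on its plinth

## Robot

A 6-joint arm with a two-finger parallel gripper is mounted at the origin on the work surface. World frame = base frame: x ahead of the robot, y to its left, z up, the work surface at z = 0. Lengths are in mm, angles in rad, forces in N, time in s.
With the tool pointing down it reaches from about 325 to 850 mm from the base axis. Payload 4.4 kg.
Tool frame: the origin (TCP) lies midway between the tips of the shut fingers; the grasp point (between the pads) lies 19 mm behind it; y points along the fingers, x is the direction in which the jaws open and shut, and the axes are right-handed (so a half turn about y gives the same grasp; the last joint's range is limited). The gripper opens to 94 mm and grips with 3 to 60 N. Pads are 16 mm wide; open, the fingers measure 119 mm over their backs; the gripper's body (75 mm by 177 mm) begins 78 mm behind the grasp point.
Start: joints at [-1.498, 0.207, 1.542, -0, 1.393, -0.15], TCP at [127.601, -560.665, 205.447] pointing down, gripper open.
Joint ranges: [-2.73, 2.73], [-0.86, 2.22], [0.23, 2.46], [-1.11, 4.25], [0.08, 2.63], [-2.82, 2.82]. Speed limits (rad/s): [2.79, 2.79, 3.14, 3.14, 3.14, 3.14].

## Interface

Orientations are given as a rotation vector (axis times angle).
In Python, from bench import bot, viewer, regions_of, pinpoint gives the robot as it stands.
- The arm moves only by the tool drive_tool, never from a script. Its argument "plan" is one flat list of numbers, 5 for each row, row after row: the opening in per cent of the stroke, from 0 (shut) to 100 (fully open), then the shift along the tool's x, y, z in mm, then the turn about the tool's y in rad. In form: [hand, dx, dy, dz, twist, hand, dx, dy, dz, twist, ...]. A call has 1 to 8 rows; each row is the pose to reach, as a shift and turn from the pose commanded when the call began, along the tool's axes at that moment; what a row does not reach only later rows make up. A row lasts 1/10 s, in which the tool goes at most 50 mm and 8.59 degrees, less where a joint would pass 70% of its speed; a pose out of reach is approached as far as the arm can. A call with a gripper value outside its range is refused whole. The fingers move at their own pace and stop on an object; "grip_force" is the grip in N (left out, the last holds). Time passes only in rows, so rows that repeat a pose let the fingers close. It gives the time, the measured TCP pose, the force and the opening at its end, in the units of the state.
- bot.get_obs(): the state, without advancing time (a new reading comes with each control period).
- viewer.grab_frame(name): name is "side" or "top"; returns a dict with "color" (384x512x3 uint8, red, green, blue), "mtx" (3x3 intrinsics, pixels), "k1" (the pictures are not rectified: a ray, as slopes to the right and down, at radius r is drawn at 1 + k1 r^2 times it, then the intrinsics apply), "R" (3x3) and "t" (3): a world point X has camera coordinates R X + t. Camera axes: x right, y down, z forward; pixel columns grow to the right and rows downward; lengths in mm; the calibration is good to about 2 mm. A picture is of the moment at which its call begins. There is no depth.
- bot.hand_in(): hands the job in, once; it reports no verdict.
Trained networks look in a picture, given as the dict that the camera call returned (one of the last four; its "shot" number tells which), for a name from the list of things; names that differ only in an ending like _2 or _b are one class to them, and where a whole thing is asked for, a point or a joint stands for the part that bears it (a point fixed in the world has none). Each returns a list of dicts, best first, with "confidence" (0 to 1); they miss things now and then, are a little off and sometimes report something else, mostly with a low value. They report only what shows in the picture. A call takes as long as a camera call.
- regions_of(picture, target): "region" (384x512 bool, what is visible of it) and "at" ([column, row] in pixels, amid what is visible of it).
- pinpoint(picture, target): "at" ([column, row] in pixels: a listed point, or the origin of a listed thing).
The state is a dict: "clock": time; "q": joint angles; "joint_velocities": joint speeds; "joint_efforts": joint torques, N m; "ee_pos": TCP position; "orientation": TCP orientation; "ft_force": force on the tool from outside, world axes, zero at the start; "ft_torque": the same for the moment, N m; "finger_gap": finger opening in mm.
Only numpy, scipy, OpenCV 4.12 (cv2) and the standard library are available. Lean on these libraries where they do the work, as an engineer would, in place of code of your own. Each camera call takes 0.05 s, during which the arm holds its last target.

## Task

The little bronze owl has been left near the edge of its marble plinth. Nudge it to the middle with light fingertip taps low on its foot, gently enough that it does not topple; do not pinch it, lift it or push the plinth about. Leave the owl standing upright in the centre and the other antiques where they are.

Things in the scene. Friction and masses are not known exactly. Their poses are not given: they have to be found in the camera images.
- owl: Top-heavy bronze owl, 70 mm tall, 0.16-0.26 kg. Its widest part is a round foot disc 42 mm in diameter, rim 3 to 11 mm above the plinth top; body 27 mm, head 24 mm across. It rocks on three ball feet under the disc (36 mm circle): pushed on the disc rim it slides (1-2 N); pushed higher, on body or head, it tends to tip over. Origin: centre of its underside, on the plinth top; z up; looks along -x.
- plinth: Loose round plinth of turned pale marble, 0.9 kg, 40 mm high; flat top disc 100 mm in diameter and 11 mm thick, a narrower neck below it, and a base 112 mm in diameter. Origin: centre of its underside on the table; the top face lies 40 mm above it; z up.
- candlestick: Short brass candlestick, bystander, 94 mm tall, base 72 mm in diameter. Origin: centre of its underside.
- vase: Round-bellied blue ceramic vase, bystander, 90 mm tall, 76 mm across the belly. Origin: centre of its underside.
- bell: Brass table bell with a dark wooden handle, standing on its mouth, bystander, 92 mm tall, 62 mm across. Origin: centre of its underside.

How it is judged:
By the outcome, as a careful person would: the job done as asked, in the order asked, and still so for the second after the job is handed in, with the robot touching nothing.
It also fails if it takes over 64 s, if anything falls off the work surface, if the arm or the gripper's body presses on something with over 40 N, if the wrist force passes 120 N, or if a joint passes its speed limit or range.

## Working session

There is one attempt and no reset: what is moved stays moved. The work goes in short steps, Python scripts to look and compute and a tool call to move; the robot and the scene stay as the last step left them, time stands still between calls to the robot, and variables do not carry over. Pictures are saved under pics/ and viewed, and the job is handed in when it is done.

Besides the shell and the picture viewer there is one more tool, called after "Emit:" as name(argument=value, ...) on one line, values as JSON. drive_tool: Moves the arm, as the interface text tells. Its arguments: {"type":"object","properties":{"plan":{"type":"array"},"grip_force":{"type":"number"}},"required":["plan"]}

```bash
mkdir -p pics; ls; cat > h.py <<'E'
import numpy as np, cv2
from bench import bot, viewer, regions_of, pinpoint
def ray(f,px):
    K=np.array(f["mtx"]);u=(px[0]-K[0,2])/K[0,0];v=(px[1]-K[1,2])/K[1,1]
    d=np.array([u,v]);s=d.copy()
    for _ in range(30): s=d/(1+f["k1"]*(s@s))
    R=np.array(f["R"]);t=np.array(f["t"])
    return -R.T@t, R.T@np.array([s[0],s[1],1.])
def onz(f,px,z):
    c,d=ray(f,px); return c+d*(z-c[2])/d[2]
def tri(f,p,g,q):
    c,d=ray(f,p);e,h=ray(g,q);d=d/np.linalg.norm(d);h=h/np.linalg.norm(h)
    A=np.eye(3)-np.outer(d,d);B=np.eye(3)-np.outer(h,h)
    X=np.linalg.solve(A+B,A@c+B@e)
    return X, np.linalg.norm(A@(X-c))*2
def proj(f,X):
    R=np.array(f["R"]);p=R@np.array(X,float)+np.array(f["t"]);s=p[:2]/p[2]
    s=s*(1+f["k1"]*(s@s));K=np.array(f["mtx"]);return s*[K[0,0],K[1,1]]+K[:2,2]
def save(f,n): cv2.imwrite("pics/"+n+".png",f["color"][:,:,::-1])
E
python3 - <<'E'
from h import *
s=viewer.grab_frame("side");t=viewer.grab_frame("top")
save(s,"s0");save(t,"t0")
for n in ["owl","plinth","candlestick","vase","bell"]:
    a=pinpoint(s,n);b=pinpoint(t,n)
    print(n,[(np.round(x["at"]),round(x["confidence"],2)) for x in a[:2]],[(np.round(x["at"]),round(x["confidence"],2)) for x in b[:2]])
    if a and b: print(tri(s,a[0]["at"],t,b[0]["at"]))
for f in (s,t): c,d=ray(f,(256,192));print(c,d)
o=bot.get_obs();print(o)
from scipy.spatial.transform import Rotation as R
print(R.from_rotvec(o["orientation"]).as_matrix().round(3))
E
```

```text
pics
owl [(array([220., 187.]), 0.67)] [(array([226., 230.]), 0.68)]
(array([492.71014342,  76.13804715,  43.12984706]), np.float64(2.8564331939536034))
plinth [(array([226., 194.]), 0.88)] [(array([222., 230.]), 0.75)]
(array([500.77311268,  87.95154417,  10.22976712]), np.float64(5.944980875883325))
candlestick [(array([337., 189.]), 0.26)] [(array([364., 189.]), 0.8)]
(array([ 596.79396555, -269.91197608,  302.02768542]), np.float64(146.449627958885))
vase [(array([199., 152.]), 0.82)] [(array([160., 252.]), 0.97)]
(array([446.43478514, 265.1800993 ,  18.46294387]), np.float64(7.21917114620352))
bell [(array([342., 187.]), 0.77)] [(array([215., 123.]), 0.72)]
(array([812.67320491,  86.96280435,   6.98425283]), np.float64(9.090964742923811))
[ 463.11239415 -870.48017427  828.80943104] [ 0.0933101   0.75711682 -0.64713866]
[ 308.80755668   13.59968585 1401.08046044] [ 0.20369884 -0.02057187 -0.97883055]
{'clock': 0.6, 'q': array([-1.49747653e+00,  2.06570998e-01,  1.54151020e+00,  2.82612462e-05,
        1.39349158e+00, -1.50485292e-01]), 'joint_velocities': array([ 0.00116149,  0.00084857, -0.00034055, -0.0012226 , -0.00080102,
        0.00023083]), 'joint_efforts': array([ 1.01014627e-04, -3.70634687e+01, -2.81590587e+01,  6.98570511e-02,
        2.79528822e-02, -2.30118644e-05]), 'ee_pos': array([ 127.62313026, -560.66106866,  205.45831233]), 'orientation': array([-1.30677559,  1.04273411, -1.04279082]), 'ft_force': array([ 0.62329669, -0.0691205 , -1.09402396]), 'ft_torque': array([ 0.01972187,  0.02086721, -0.01546756]), 'finger_gap': 93.63732574729029}
[[ 0.222  0.     0.975]
 [-0.975 -0.     0.222]
 [ 0.    -1.     0.   ]]
```

View pictures.

```bash
python3 - <<'E'
import cv2
s=cv2.imread("pics/s0.png");t=cv2.imread("pics/t0.png")
cv2.imwrite("pics/s0c.png",cv2.resize(s[110:250,140:380],None,fx=3.3,fy=3.3,interpolation=2))
cv2.imwrite("pics/t0c.png",cv2.resize(t[160:300,120:320],None,fx=4,fy=4,interpolation=2))
E
```

```text
(no output)
```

View pics/s0.png

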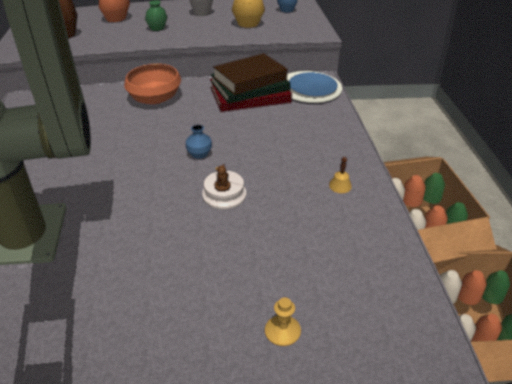

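View pics/t0.png

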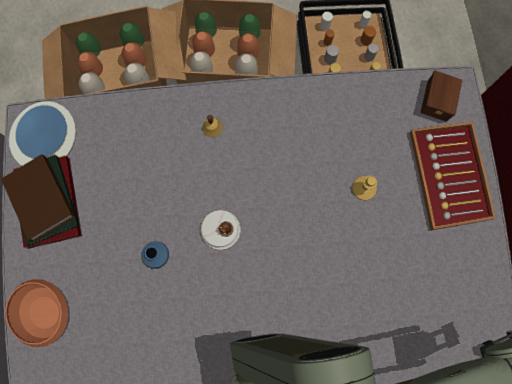

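View pics/s0c.png

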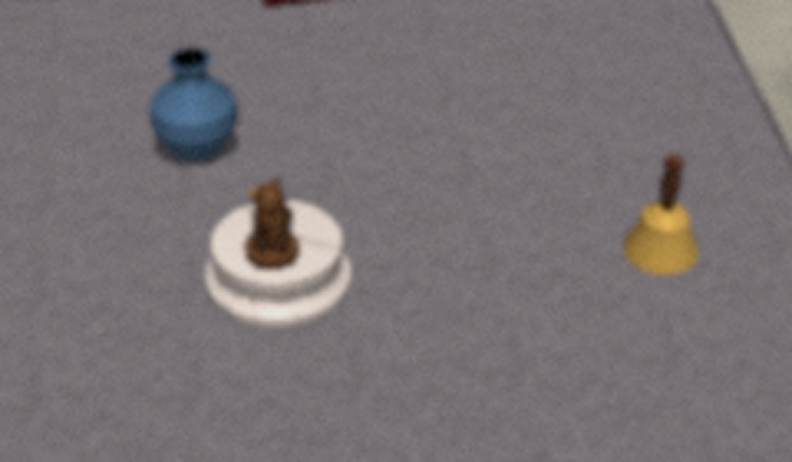

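View pics/t0c.png

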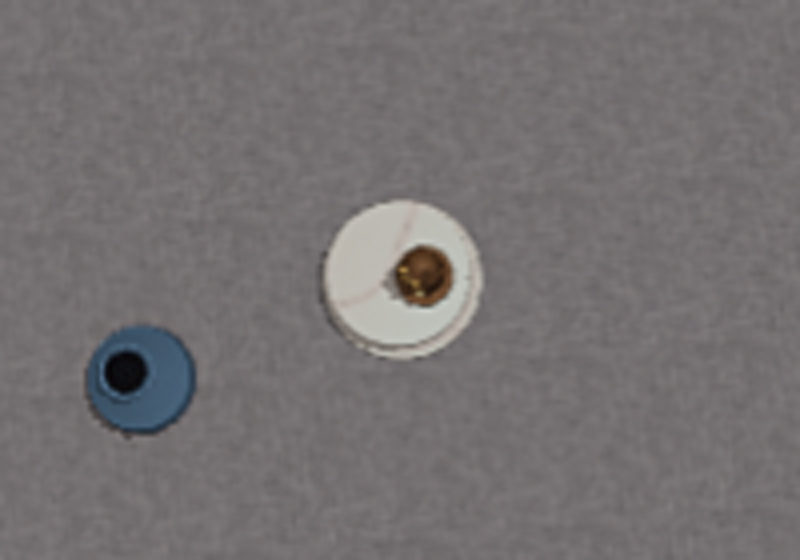

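```bash
cat > fit.py <<'E'
from h import *
from scipy.optimize import minimize
S=8
def circ(f,c,r,z):
    a=np.linspace(0,2*np.pi,60,endpoint=False)
    return np.array([proj(f,[c[0]+r*np.cos(x),c[1]+r*np.sin(x),z]) for x in a])
def rend(f,c,segs,box):
    x0,y0,x1,y1=box;m=np.zeros(((y1-y0)*S,(x1-x0)*S),np.uint8)
    for (r1,z1,r2,z2) in segs:
        p=np.vstack([circ(f,c,r1,z1),circ(f,c,r2,z2)])
        p=((p-[x0-.5,y0-.5])*S-.5)
        h=cv2.convexHull(p.astype(np.float32))
        cv2.fillPoly(m,[np.round(h*16).astype(np.int32)],255,shift=4)
    return cv2.resize(m,(x1-x0,y1-y0),interpolation=cv2.INTER_AREA)/255.
PL=[(50,40,50,29),(56,0,56,7),(50,29,45,22),(56,7,45,22)]
OW=[(21,51,21,43),(18,43,18,40),(13.5,51,13.5,90),(12,88,12,108)]
def alpha(f,box):
    x0,y0,x1,y1=box
    I=f["color"][y0:y1,x0:x1].astype(float)
    return I
def measure(f,tag=None,verb=False):
    rp=regions_of(f,"plinth");ro=regions_of(f,"owl")
    if not rp or not ro: print("miss",len(rp),len(ro));return None
    mp=rp[0]["region"];mo=ro[0]["region"]
    ys,xs=np.where(mp|mo);b=(xs.min()-5,ys.min()-5,xs.max()+6,ys.max()+6)
    x0,y0,x1,y1=b
    I=cv2.cvtColor(f["color"],cv2.COLOR_RGB2Lab).astype(float)[y0:y1,x0:x1]
    mp=mp[y0:y1,x0:x1];mo=mo[y0:y1,x0:x1];U=mp|mo
    U=U.astype(float)
    # owl colour alpha: b channel
    W=f["color"][y0:y1,x0:x1].astype(float).mean(2)
    dil=cv2.dilate(mo.astype(np.uint8),np.ones((3,3)))>0
    res={}
    for name,T,segs,z in (("plinth",U,PL+[],20),("owl",mo.astype(float),OW,60)):
        yy,xx=np.where(T>.5);g=onz(f,(xx.mean()+x0,yy.mean()+y0),z)[:2]
        def cost(c,w=None):
            R=rend(f,c,segs,b)
            if name=="plinth": R=np.maximum(R,0)
            D=(R-T)**2
            if name=="plinth": D=D*(~dil)
            return D.sum()
        r=minimize(cost,g,method="Nelder-Mead",options=dict(initial_simplex=[g,g+[6,0],g+[0,6]],xatol=.05,fatol=.01))
        res[name]=r.x
        if verb: print(name,r.x.round(1),"cost",round(r.fun,1),"area",T.sum())
    if tag:
        big=cv2.resize(f["color"][y0:y1,x0:x1,::-1],None,fx=8,fy=8,interpolation=cv2.INTER_CUBIC)
        for n,r,z,col in (("plinth",50,40,(0,255,0)),("plinth",56,0,(255,255,0)),("owl",21,51,(0,0,255)),("owl",12,108,(255,0,255))):
            p=(circ(f,res[n],r,z)-[x0-.5,y0-.5])*8-.5
            cv2.polylines(big,[np.round(p).astype(np.int32)],True,col,1)
        cv2.imwrite("pics/"+tag+".png",big[:600,:800])
    return res
E
python3 - <<'E'
from fit import *
for n in ("side","top"):
    f=viewer.grab_frame(n);r=measure(f,"m0"+n,True);print(n,r["owl"]-r["plinth"])
E
```

```text
plinth [499.5 101.7] cost 55.0 area 1349.0
owl [495.3  82.8] cost 42.7 area 315.0
side [ -4.18552949 -18.95216376]
plinth [501.5  94.8] cost 38.4 area 1195.0
owl [494.8  78.5] cost 12.2 area 212.0
top [ -6.66184899 -16.34433188]
```

```bash
python3 -c "
import cv2
for n in('side','top'): 
  i=cv2.imread(f'pics/m0{n}.png');print(i.shape)"
```

```text
(440, 432, 3)
(400, 392, 3)
```

View pics/m0side.png

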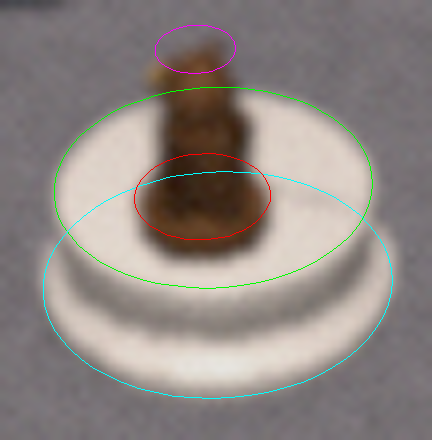

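View pics/m0top.png

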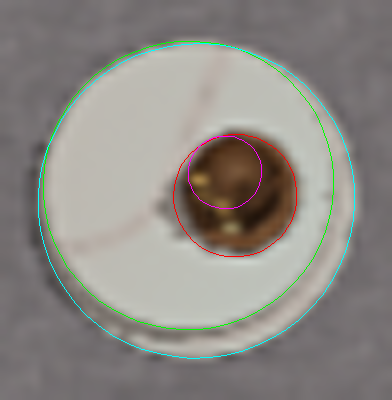

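```bash
cat > edge.py <<'E'
from fit import *
from scipy.ndimage import map_coordinates
from scipy.optimize import least_squares
def edges(f,c,r,z,lo,hi,sgn,th,n=120):
    """find luminance crossings along radial lines (world plane z) from circle (c,r). sgn: +1 brightness rises outward"""
    G=f["color"].astype(float).mean(2);out=[]
    for a in np.linspace(0,2*np.pi,n,endpoint=False):
        rr=np.arange(r+lo,r+hi,.5)
        P=np.array([proj(f,[c[0]+q*np.cos(a),c[1]+q*np.sin(a),z]) for q in rr])
        v=map_coordinates(G,[P[:,1],P[:,0]],order=1)
        s=(v-th)*sgn;k=np.where((s[:-1]<0)&(s[1:]>=0))[0]
        if len(k):
            i=k[np.argmin(abs(rr[k]-r))];q=rr[i]+.5*(-s[i])/(s[i+1]-s[i])
            out.append((a,q,q*np.cos(a)+c[0],q*np.sin(a)+c[1]))
    return np.array(out)
def fitc(E,r0,fr=False):
    g=np.array([E[:,2].mean(),E[:,3].mean()]+([r0] if fr else []))
    fun=lambda p:np.hypot(E[:,2]-p[0],E[:,3]-p[1])-(p[2] if fr else r0)
    s=least_squares(fun,g,loss="soft_l1",f_scale=1.);return s.x,fun(s.x)
E
python3 - <<'E'
from edge import *
for n in ("side","top"):
    f=viewer.grab_frame(n);r=measure(f)
    print(n)
    E=edges(f,r["owl"],21,51,-7,8,1,135)
    # angles toward camera side
    c,_=ray(f,(256,192));v=c[:2]-r["owl"];th=np.arctan2(v[1],v[0])
    for A in (1.3,1.8,2.3):
        K=abs((E[:,0]-th+np.pi)%(2*np.pi)-np.pi)<A
        x,e=fitc(E[K],21);x2,_=fitc(E[K],21,True);print("owl",A,K.sum(),x.round(1),e.std().round(2),x2.round(1))
    E=edges(f,r["plinth"],50,40,-8,8,-1,158)
    v=c[:2]-r["plinth"];th=np.arctan2(v[1],v[0])
    for A in (1.3,1.8,3.2):
      for sg in (1,-1):
        K=abs((E[:,0]-th-(0 if sg>0 else np.pi)+np.pi)%(2*np.pi)-np.pi)<A
        if K.sum()<5: continue
        x,e=fitc(E[K],50);x2,_=fitc(E[K],50,True);print("top",sg,A,K.sum(),x.round(1),e.std().round(2),x2.round(1))
    E=edges(f,r["plinth"],56,4,-8,8,-1,158)
    for A in (1.3,1.7):
        K=abs((E[:,0]-th+np.pi)%(2*np.pi)-np.pi)<A
        x,e=fitc(E[K],56);x2,_=fitc(E[K],56,True);print("base",A,K.sum(),x.round(1),e.std().round(2),x2.round(1))
E
```

```text
side
owl 1.3 31 [495.2  73.3] 0.75 [495.2  70.7  19.7]
owl 1.8 50 [495.2  73.6] 0.82 [495.2  73.4  20.7]
owl 2.3 69 [495.3  75.9] 1.32 [495.2  75.8  21.4]
top 1 1.3 44 [499.6  95.2] 0.74 [499.5  93.3  48.6]
top -1 1.3 37 [499.7  99. ] 0.52 [499.7  99.1  49.9]
top 1 1.8 63 [499.6  95.4] 0.74 [499.6  95.5  50.1]
top -1 1.8 56 [499.7  99. ] 0.45 [499.7  98.8  50.2]
top 1 3.2 101 [499.7  97.2] 0.89 [499.7  97.1  50.9]
top -1 3.2 101 [499.7  97.2] 0.89 [499.7  97.1  50.9]
base 1.3 50 [499.9 101.2] 0.83 [499.9  98.4  53.8]
base 1.7 65 [500.  101.3] 0.75 [500.  100.3  55.3]
top
owl 1.3 50 [495.3  77.7] 0.48 [495.7  77.9  21.4]
owl 1.8 69 [495.2  78. ] 1.3 [496.8  79.1  22.6]
owl 2.3 88 [495.4  78. ] 1.18 [496.2  78.7  22.1]
top 1 1.3 42 [501.3  91.1] 1.91 [506.4  92.8  54.5]
top -1 1.3 50 [500.7  93.3] 0.5 [499.3  92.6  51.3]
top 1 1.8 60 [501.3  91.9] 1.74 [503.3  92.6  51.9]
top -1 1.8 68 [500.8  93. ] 0.82 [499.4  92.2  51.3]
top 1 3.2 112 [501.1  92.8] 1.59 [501.   92.5  50.4]
top -1 3.2 112 [501.1  92.8] 1.59 [501.   92.5  50.4]
base 1.3 48 [502.9  94.6] 2.24 [498.3  91.3  51.1]
base 1.7 63 [502.9  94.6] 2.43 [499.5  91.6  52.1]
```

Emit:
drive_tool(plan=[0,-250,0,238,0,0,-250,0,238,0,0,-250,0,238,0,0,-250,0,238,0,0,-250,0,238,0,0,-250,0,238,0,0,-250,0,238,0,0,-250,0,238,0], grip_force=5)

```text
clock: 2.0
ee_pos: [306.0, -259.8, 205.5]
orientation: [-1.308, 1.037, -1.037]
ft_force: [-0.1, -0.9, 0.6]
finger_gap: 33.3
```

Emit:
drive_tool(plan=[0,-249,0,238,0.15,0,-249,0,238,0.3,0,-249,0,238,0.45,0,-249,0,238,0.52,0,-249,0,238,0.52,0,-249,0,238,0.52,0,-249,0,238,0.52,0,-249,0,238,0.52])

```text
clock: 2.8
ee_pos: [482.5, 33.2, 205.7]
orientation: [-1.054, 1.422, -1.424]
ft_force: [0.2, 0.3, -0.4]
finger_gap: 0.1
```

```bash
python3 - <<'E'
from h import *
from scipy.spatial.transform import Rotation as R
s=viewer.grab_frame("side");t=viewer.grab_frame("top");save(s,"s1");save(t,"t1")
o=bot.get_obs();print(o["clock"],o["ee_pos"],o["q"].round(2),o["finger_gap"],o["ft_force"]);print(R.from_rotvec(o["orientation"]).as_matrix().round(3))
E
```

```text
2.9 [482.82735024  33.83748587 205.56538484] [-0.11  0.01  1.76  0.    1.37  1.75] 0.4955306109473066 [-0.08256368  0.14938605 -0.44295393]
[[-0.287  0.001  0.958]
 [-0.958  0.001 -0.287]
 [-0.001 -1.     0.001]]
```

View pics/s1.png

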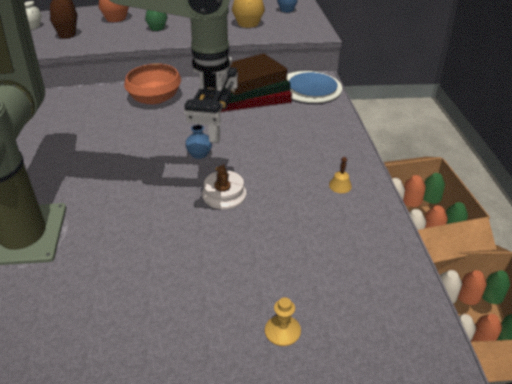

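View pics/t1.png

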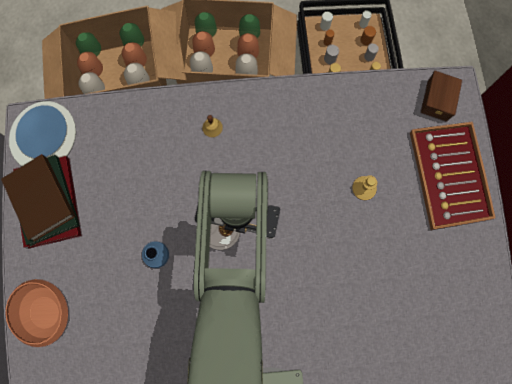

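Emit:
drive_tool(plan=[0,6,40,0,0,0,6,80,0,0,0,6,115,0,0,0,6,140,0,0,0,6,152,0,0,0,6,159,0,0,0,6,159,0,0])

```text
clock: 3.6
ee_pos: [479.3, 25.1, 46.4]
orientation: [-1.054, 1.425, -1.425]
ft_force: [-0.6, 0.8, -0.3]
finger_gap: 0.5
```

```bash
cat > see.py <<'E'
from h import *
import sys
s=viewer.grab_frame("side");n=sys.argv[1]
p=proj(s,[497,85,50]).astype(int)
c=s["color"][p[1]-50:p[1]+45,p[0]-60:p[0]+60,::-1]
cv2.imwrite("pics/"+n+".png",cv2.resize(c,None,fx=6,fy=6,interpolation=2))
o=bot.get_obs();print(o["clock"],o["ee_pos"].round(1),o["ft_force"].round(1),proj(s,o["ee_pos"]), p-[60,50])
E
python3 see.py s2
```

```text
3.65 [480.1  25.2  47.2] [-0.3 -0.2 -0.4] [217.09283664 199.89127583] [162 132]
```

View pics/s2.png

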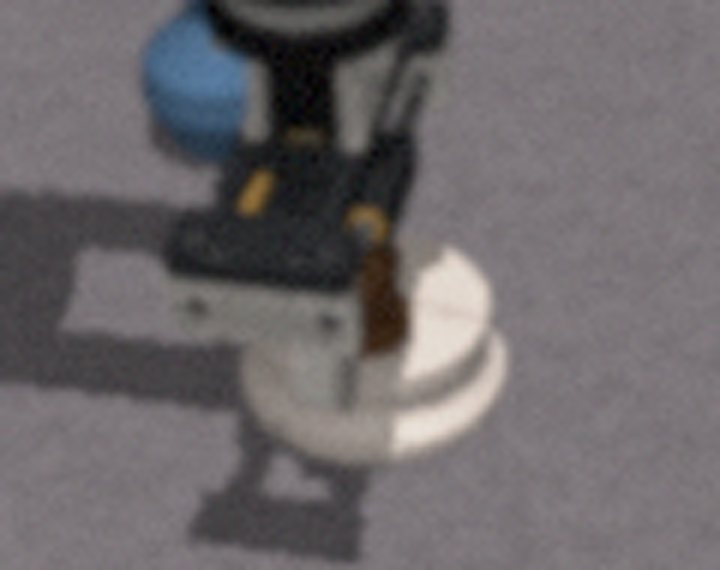

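Emit:
drive_tool(plan=[0,-4,1,0,0,0,-8,1,0,0,0,-11,1,0,0,0,-14,1,0,0,0,-16,1,0,0,0,-16,1,0,0])

```text
clock: 4.25
ee_pos: [484.0, 41.5, 45.5]
orientation: [-1.055, 1.423, -1.424]
ft_force: [0.1, 0.0, 0.3]
finger_gap: 0.8
```

```bash
python3 see.py s3
```

```text
4.3 [483.9  41.3  45.5] [-0.2 -0.1  0.3] [218.29987519 195.95627149] [162 132]
```

View pics/s3.png

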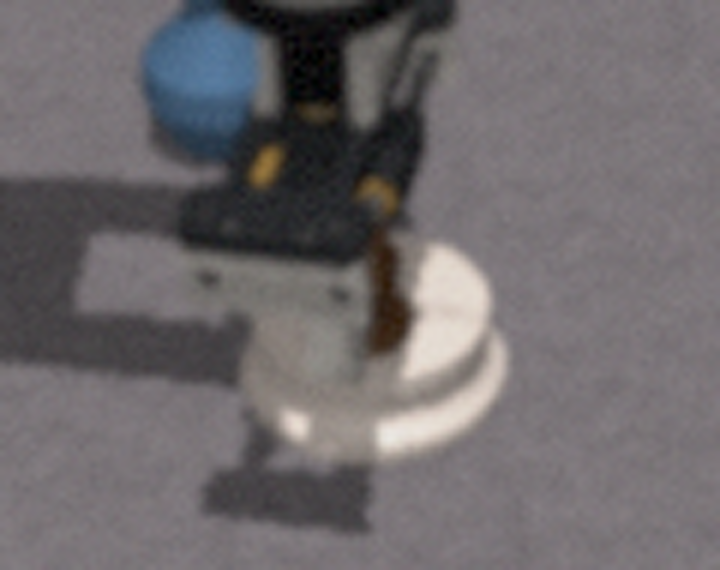

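Emit:
drive_tool(plan=[0,-1,0,0,0,0,-2,0,0,0,0,-3,0,0,0,0,-4,0,0,0,0,-5,0,0,0,0,-6,0,0,0,0,-7,0,0,0])

```text
clock: 5.0
ee_pos: [486.0, 47.9, 45.5]
orientation: [-1.054, 1.424, -1.424]
ft_force: [-0.0, -0.4, -0.4]
finger_gap: 0.5
```

```bash
python3 see.py s4
```

```text
5.05 [486.   48.   45.5] [ 0.8  0.2 -0.5] [219.00664555 194.10608032] [162 132]
```

View pics/s4.png

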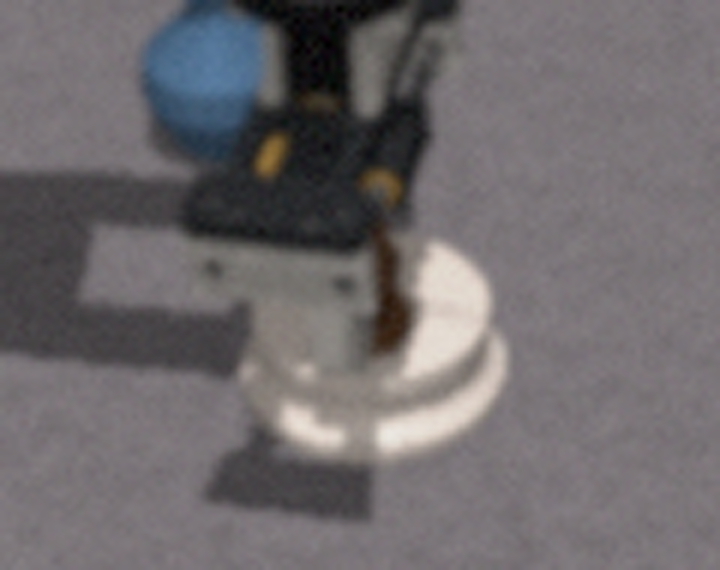

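Emit:
drive_tool(plan=[0,-1,0,0,0,0,-2,0,0,0,0,-3,0,0,0,0,-4,0,0,0,0,-5,0,0,0])

```text
clock: 5.55
ee_pos: [487.4, 52.5, 45.4]
orientation: [-1.054, 1.424, -1.424]
ft_force: [-0.5, -2.4, -0.4]
finger_gap: 0.2
```

```bash
python3 see.py s5
```

```text
5.6 [487.5  52.7  45.4] [-0.4 -1.4  0.7] [219.48243334 192.81736071] [162 132]
```

View pics/s5.png

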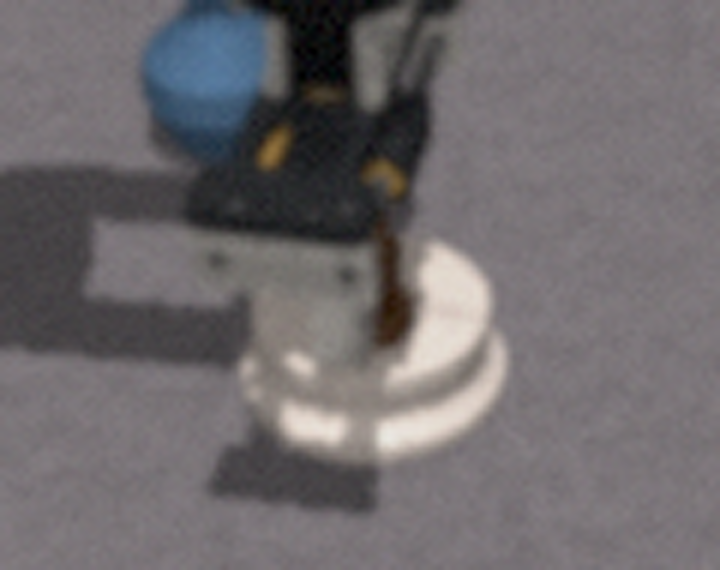

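Emit:
drive_tool(plan=[0,-1,0,0,0,0,-2,0,0,0,0,-3,0,0,0,0,-4,0,0,0,0,-5,0,0,0,0,-6,0,0,0,0,-7,0,0,0,0,-8,0,0,0])

```text
clock: 6.4
ee_pos: [489.8, 60.3, 45.5]
orientation: [-1.054, 1.424, -1.424]
ft_force: [-2.1, -2.3, 0.2]
finger_gap: 0.6
```

```bash
python3 see.py s6
```

```text
6.45 [489.8  60.5  45.5] [-0.4 -0.8  0.6] [220.26187407 190.69116862] [162 132]
```

View pics/s6.png

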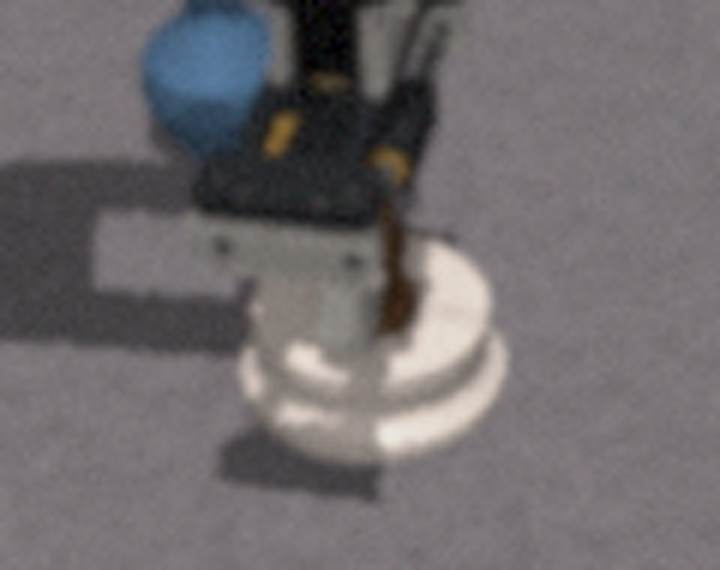

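Emit:
drive_tool(plan=[0,10,0,0,0,0,30,-20,0,0,0,60,-60,0,0,0,110,-100,0,0,0,160,-100,0,0,0,210,-100,0,0,0,230,-100,0,0,0,230,-100,0,0])

```text
clock: 7.25
ee_pos: [421.8, -163.3, 146.0]
orientation: [-1.05, 1.427, -1.43]
ft_force: [-0.4, -0.0, 0.1]
finger_gap: 0.5
```

```bash
cat > meas.py <<'E'
from edge import *
import sys
n0=sys.argv[1]
for n in ("side","top"):
    f=viewer.grab_frame(n);save(f,n0+"full"+n);r=measure(f,n0+n,True)
    print(n)
    E=edges(f,r["owl"],21,51,-7,8,1,135)
    c,_=ray(f,(256,192));v=c[:2]-r["owl"];th=np.arctan2(v[1],v[0])
    for A in (1.3,1.8,2.3):
        K=abs((E[:,0]-th+np.pi)%(2*np.pi)-np.pi)<A
        x,e=fitc(E[K],21);print("owl",A,K.sum(),x.round(1),e.std().round(2))
    E=edges(f,r["plinth"],50,40,-8,8,-1,158)
    y,e=fitc(E,50);print("top",len(E),y.round(1),e.std().round(2), "rel",(x-y).round(1))
o=bot.get_obs();print(o["clock"],o["ee_pos"].round(1))
E
python3 meas.py m1
```

```text
plinth [499.1  99.5] cost 58.2 area 1377.0
owl [498.9  92.6] cost 35.9 area 327.0
side
owl 1.3 34 [498.5  85.5] 0.82
owl 1.8 53 [498.5  85.2] 0.73
owl 2.3 72 [498.6  86.8] 1.36
top 94 [501.2  96.3] 2.49 rel [-2.6 -9.6]
plinth [500.8  94.5] cost 35.4 area 1207.0
owl [500.5  89.5] cost 4.4 area 194.0
top
owl 1.3 50 [499.   89.2] 0.28
owl 1.8 69 [498.8  89.5] 1.35
owl 2.3 88 [499.   89.7] 1.32
top 107 [501.1  93. ] 1.52 rel [-2.1 -3.3]
7.55 [ 422.8 -158.5  145.2]
```

View pics/m1side.png

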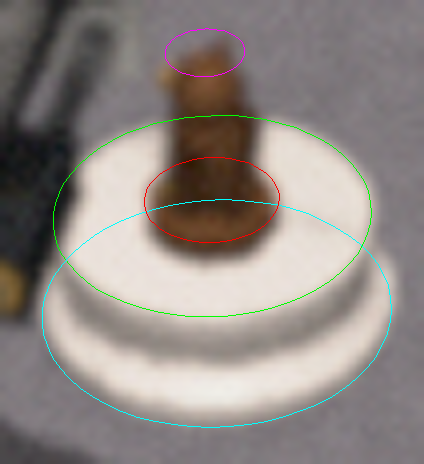

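View pics/m1top.png

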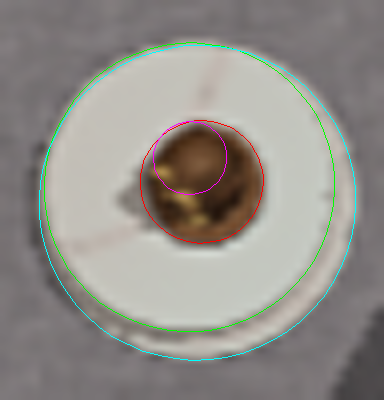

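```bash
python3 - <<'E'
from edge import *
f=viewer.grab_frame("top");g=viewer.grab_frame("side")
for nm,f in (("t",f),("s",g)):
    p=proj(f,[500,93,30]).astype(int);x0,y0=p-[34,30]
    c=f["color"][y0:y0+60,x0:x0+68,::-1].astype(float)
    c=np.clip((c-60)*1.25,0,255).astype(np.uint8)
    big=cv2.resize(c,None,fx=10,fy=10,interpolation=cv2.INTER_CUBIC)
    cv2.imwrite(f"pics/big_{nm}.png",big)
    for X in ((500,40),):
      for a in (0,90,180,270):
        rr=np.arange(38,64,1.);d=[np.cos(np.radians(a)),np.sin(np.radians(a))]
        P=np.array([proj(f,[500.5+q*d[0],94+q*d[1],40]) for q in rr])
        print(nm,a,map_coordinates(f["color"].astype(float).mean(2),[P[:,1],P[:,0]],order=1).round().astype(int))
E
```

```text
t 0 [191 191 191 192 192 192 193 193 193 193 185 175 165 148 131 117 115 114
 114 116 118 120 122 124 123 120]
t 90 [190 189 189 190 190 190 191 191 190 188 185 174 162 148 128 108  99 100
 100 105 111 117 117 117 117 117]
t 180 [194 194 194 194 195 195 196 196 194 193 175 152 129 143 157 170 176 181
 180 171 162 147 132 116 116 115]
t 270 [194 194 194 195 195 195 195 196 195 188 181 177 177 177 176 174 171 160
 147 134 126 119 114 114 115 115]
s 0 [217 218 220 221 221 221 219 216 212 199 186 172 157 143 136 128 126 127
 127 126 125 124 123 122 122 123]
s 90 [58 59 61 62 63 63 62 61 61 60 58 56 54 52 52 53 53 53 54 56 58 60 62 64
 67 69]
s 180 [225 225 225 225 225 220 216 205 188 172 146 119  94  68  42  36  30  29
  33  36  38  40  41  42  43  43]
s 270 [225 225 225 224 221 218 215 210 204 198 192 185 179 173 166 161 156 151
 147 145 144 142 142 143 143 144]
```

View pics/big_t.png

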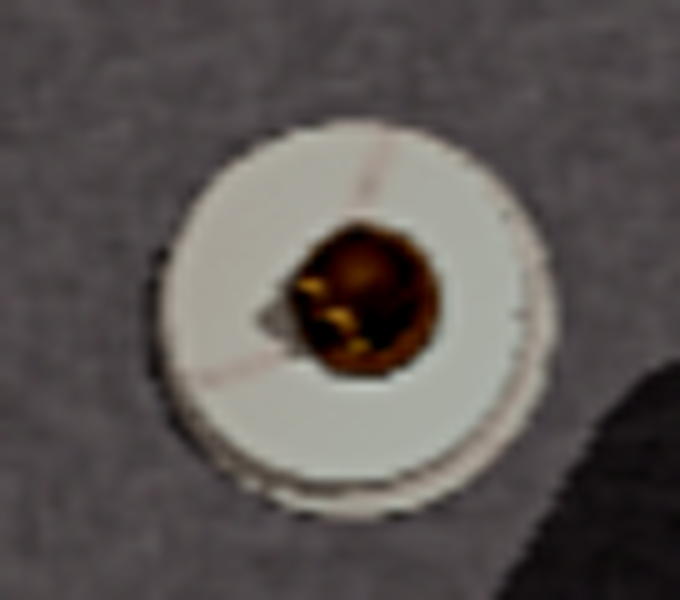

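View pics/big_s.png

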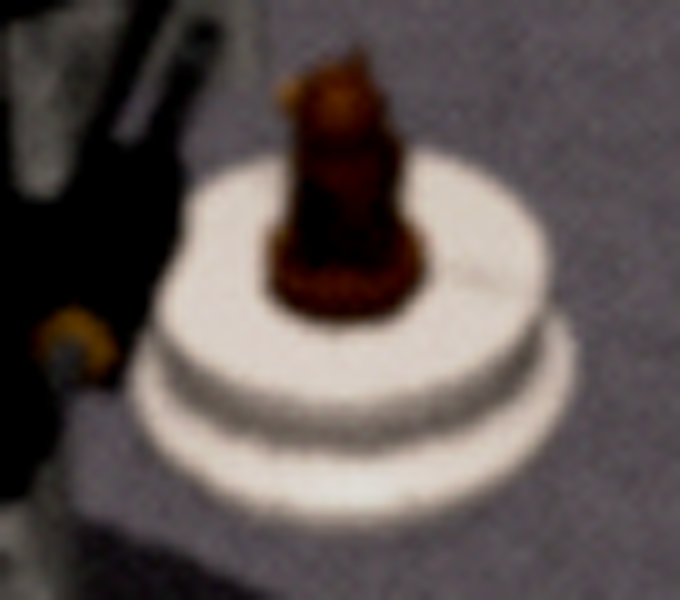

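Emit:
drive_tool(plan=[0,-40,0,0,0,0,-80,0,0,0,0,-120,0,0,0,0,-160,10,0,0,0,-190,40,0,0,0,-205,70,0,0,0,-212,100,0,0,0,-212,100,0,0])

```text
clock: 8.45
ee_pos: [481.7, 45.0, 42.2]
orientation: [-1.061, 1.427, -1.419]
ft_force: [-1.0, -0.4, -0.1]
finger_gap: 0.8
```

```bash
python3 see.py s7
```

```text
8.5 [482.7  44.2  44. ] [-0.1  0.8 -0.4] [217.7808255  195.67206104] [162 132]
```

View pics/s7.png

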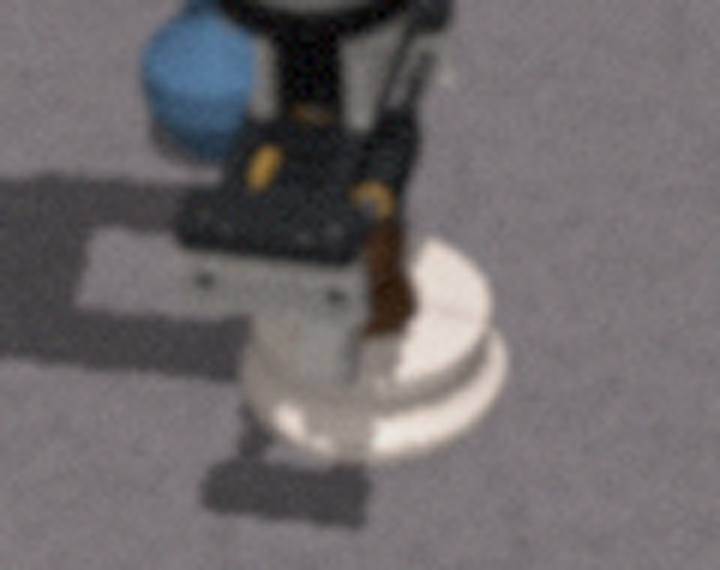

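Emit:
drive_tool(plan=[0,0,0,0,0,0,-4,0,0,0,0,-8,0,0,0,0,-11,0,0,0,0,-13,0,0,0,0,-15,0,0,0,0,-16,0,0,0])

```text
clock: 9.2
ee_pos: [489.2, 58.5, 45.5]
orientation: [-1.054, 1.424, -1.424]
ft_force: [-0.4, 0.5, 0.7]
finger_gap: 0.7
```

Emit:
drive_tool(plan=[0,-1,0,0,0,0,-2,0,0,0,0,-3,0,0,0,0,-4,0,0,0,0,-5,0,0,0,0,-6,0,0,0,0,-7,0,0,0,0,-7.8,0,0,0])

```text
clock: 10.0
ee_pos: [491.4, 65.8, 45.4]
orientation: [-1.054, 1.424, -1.424]
ft_force: [-1.2, -1.5, 0.5]
finger_gap: 0.7
```

```bash
python3 see.py s8
```

```text
10.05 [491.5  66.   45.5] [-0.2 -1.   0.6] [220.80253587 189.21088737] [162 132]
```

View pics/s8.png

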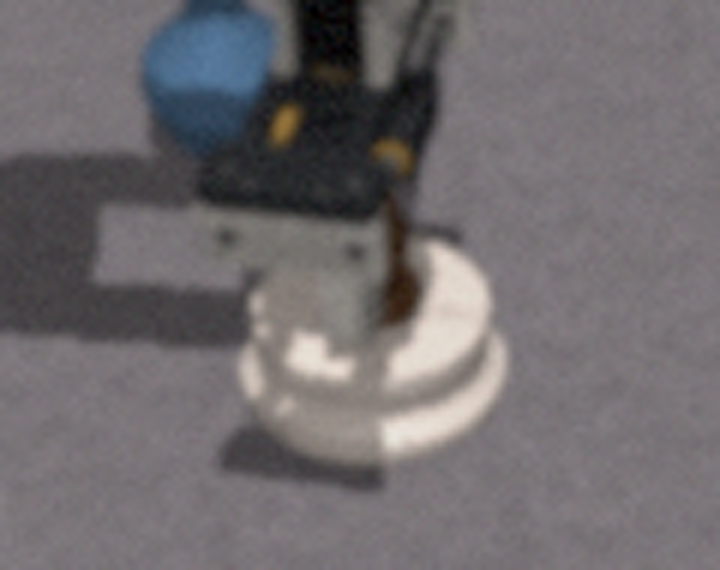

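Retreat further, clear of both views, and measure.

Emit:
drive_tool(plan=[0,10,0,0,0,0,30,-20,0,0,0,60,-60,0,0,0,110,-90,0,0,0,160,-120,0,0,0,210,-140,0,0,0,260,-150,0,0,0,290,-150,0,0])

```text
clock: 10.85
ee_pos: [407.0, -213.4, 197.6]
orientation: [-1.052, 1.419, -1.427]
ft_force: [0.9, 0.5, 1.1]
finger_gap: 0.7
```

Emit:
drive_tool(plan=[0,0,0,0,0,0,0,0,0,0])

```text
clock: 11.05
ee_pos: [406.4, -212.1, 195.4]
orientation: [-1.051, 1.426, -1.426]
ft_force: [-0.1, -0.1, -0.2]
finger_gap: 0.3
```

```bash
python3 meas.py m2; python3 - <<'E'
from edge import *
f=viewer.grab_frame("top")
for c,z,s in ((500.5,94),40,'p'),((501,95),51,'o'):
  for a in (0,90,180,270):
    rr=np.arange(42,56,1.) if s=='p' else np.arange(14,28,1.);d=[np.cos(np.radians(a)),np.sin(np.radians(a))]
    P=np.array([proj(f,[c[0]+q*d[0],c[1]+q*d[1],z]) for q in rr])
    print(s,a,rr[0],map_coordinates(f["color"].astype(float).mean(2),[P[:,1],P[:,0]],order=1).round().astype(int))
E
```

```text
plinth [499.4 100.2] cost 27.8 area 1440.0
owl [500.6  98.6] cost 38.4 area 329.0
side
owl 1.3 33 [500.2  91. ] 0.82
owl 1.8 52 [500.1  90.8] 0.73
owl 2.3 71 [500.2  92.5] 1.4
top 91 [499.5  97.8] 1.08 rel [ 0.7 -5.3]
plinth [501.5  94.2] cost 54.9 area 1175.0
owl [501.6  94.9] cost 5.4 area 186.0
top
owl 1.3 50 [500.8  94.7] 0.57
owl 1.8 68 [500.7  95. ] 1.12
owl 2.3 88 [500.8  95.2] 1.27
top 110 [501.1  93. ] 1.59 rel [-0.4  2.3]
11.35 [ 407.2 -209.6  195. ]
p 0 42.0 [192 193 193 194 194 194 186 176 165 149 132 118 116 115]
p 90 42.0 [190 191 191 192 191 189 187 175 164 149 129 108 100 100]
p 180 42.0 [195 196 196 196 195 193 176 153 130 144 158 170 176 182]
p 270 42.0 [195 196 196 196 195 188 181 177 178 178 177 175 172 160]
o 0 14.0 [ 65  60  55  50  61  75  90 124 157 183 188 192 194 193]
o 90 14.0 [ 54  44  43  55  68  82  97 112 120 127 135 148 161 171]
o 180 14.0 [ 72  77  83  85  87  96 119 143 163 179 195 197 196 196]
o 270 14.0 [ 53  58  64  71  78  87  95 125 154 177 185 194 197 196]
```

View pics/m2top.png

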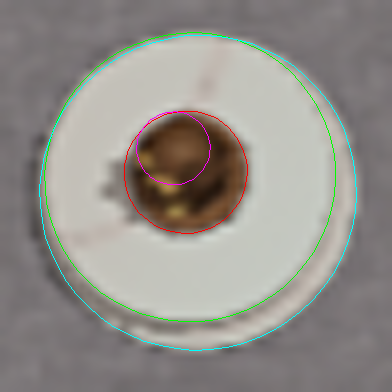

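View pics/m2side.png

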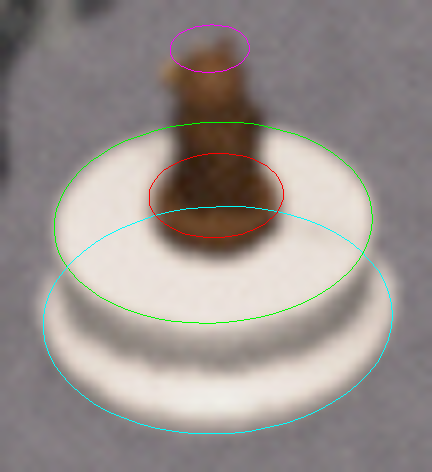

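```bash
python3 - <<'E'
from h import *
print(bot.hand_in())
E
```

```text
the job is handed in; nothing more can be done
None
```

The owl is now standing upright in the middle of the plinth, and I handed the job in at about 11.4 s. I moved it with two slow taps of the shut fingertips on its foot rim, about 5.5 mm above the plinth top. The measured wrist force stayed around 3 N.

- **Centring:** in the last pictures the top view puts the owl at about (501, 95) mm and the plinth centre at about (501, 95.5) mm. That is within about 1 mm.
- **Where the views disagreed:** the side-view silhouette fit puts the owl about 1.5 mm off in y. My automatic rim fits were worse, at -5.3 mm from the side and +2.3 mm from the top. I put those down to edge bias: the side fit catches the lower rim of the foot, and the top fit mistakes the plinth's base for its top edge. My estimate is that the owl is within about 2 mm of centre.
- **Plinth and other antiques:** the top view's plinth edge readings were the same before and after the second tap, so it did not shift then. I did not measure the candlestick, vase and bell again after the taps, but the arm's path kept well clear of them.
- **Robot at hand-in:** it was at rest about 300 mm from the plinth, touching nothing.

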